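# Feed a specimen puck down the chute to the escapement stop

## Robot

A 6-joint arm with a two-finger parallel gripper is mounted at the origin on the work surface. World frame = base frame: x ahead of the robot, y to its left, z up, the work surface at z = 0. Lengths are in m, angles in degrees, forces in N, time in s.
With the tool pointing down it reaches from about 0.4 to 0.825 m from the base axis. Payload 7 kg.
Tool frame: the origin (TCP) lies on the mounting face of the last link; the fingertips stand 178 mm ahead of it and the grasp point (between the pads) lies 159 mm ahead of it (ctrl.tip_extent is the distance from the TCP to the fingertips, in m); z points along the fingers, y is the direction in which the jaws open and shut (so a half turn about z gives the same grasp; the last joint's range is limited). The gripper opens to 88 mm and grips with 3 to 60 N. Pads are 19 mm wide; open, the fingers measure 130 mm over their backs; the gripper's body (78 mm by 193 mm) begins 47 mm behind the grasp point.
Start: joints at [88.356, 20.546, 0.682, 0, -70.136, -16.507], TCP at [0.21, 0.641, 0.405] pointing down, gripper open.
Joint ranges: [-176.03, 176.03], [-82.01, 121.73], [-58.28, 71.71], [-173.87, 95.51], [-174.79, -0.11], [-173.66, 173.66]. Speed limits (degrees/s): [136.94, 136.94, 172.46, 180, 180, 180].

## Interface

Orientations are given as [roll, pitch, yaw] about the fixed x, y, z axes, in that order (R = Rz(yaw) Ry(pitch) Rx(roll)).
In Python, from plant import ctrl gives the robot as it stands. The module is installed in compiled form; this text tells all that it offers.
- The arm moves only by the tool carry_out, never from a script. Its argument "moves" is text: rows parted by semicolons, each of 7 numbers parted by spaces: the finger opening in m, from 0 to 0.0876, then the shift along the tool's x, y, z in m, then the turn, a rotation vector about the tool's x, y, z in rad. A call has 1 to 20 rows; each row is the pose to reach, as a shift and turn from the pose commanded when the call began, along the tool's axes at that moment; what a row does not reach only later rows make up. A row lasts 1/10 s, in which the tool goes at most 50 mm and 8.59 degrees, less where a joint would pass 70% of its speed; a pose out of reach is approached as far as the arm can. A call with a gripper value outside its range is refused whole. The fingers move at their own pace and stop on an object; the grip force is fixed at half the most. Time passes only in rows, so rows that repeat a pose let the fingers close. It gives the time, the measured TCP pose, the force and the opening at its end, in the units of the state.
- ctrl.get_obs(): the state, without advancing time (a new reading comes with each control period).
- ctrl.snapshot(name): name is "side" or "top"; returns a dict with "image" (420x560x3 uint8, red, green, blue), "K" (3x3 intrinsics, pixels), "R" (3x3) and "t" (3): a world point X has camera coordinates R X + t. Camera axes: x right, y down, z forward; pixel columns grow to the right and rows downward; lengths in m; the calibration is good to about 2 mm. A picture is of the moment at which its call begins. There is no depth.
- ctrl.close_job(): hands the job in, once; it reports no verdict.
Trained networks look in a picture, given as the dict that the camera call returned (one of the last four; its "shot" number tells which), for a name from the list of things; names that differ only in an ending like _2 or _b are one class to them, and where a whole thing is asked for, a point or a joint stands for the part that bears it (a point fixed in the world has none). Each returns a list of dicts, best first, with "confidence" (0 to 1); they miss things now and then, are a little off and sometimes report something else, mostly with a low value. They report only what shows in the picture. A call takes as long as a camera call. They do not tell look-alikes from the thing itself.
- ctrl.recognise(picture, label): "extent" ([left, top, right, bottom] in pixels, round what is visible of it).
- ctrl.trace(picture, label): "region" (420x560 bool, what is visible of it) and "extent" ([left, top, right, bottom] in pixels, round what is visible of it).
- ctrl.mark_of(picture, label): "at" ([row, column] in pixels: a listed point, or the origin of a listed thing).
The state is a dict: "clock": time; "joint_pos": joint angles; "qvel": joint speeds; "tau": joint torques, N m; "tool_pos": TCP position; "orientation": TCP orientation; "force": force on the tool from outside, world axes, zero at the start; "moment": the same for the moment, N m; "opening": finger opening in m.
Only numpy, scipy, OpenCV 4.12 (cv2) and the standard library are available. Lean on these libraries where they do the work, as an engineer would, in place of code of your own. Each camera call takes 0.05 s, during which the arm holds its last target.

## Task

Take the brass specimen puck from the pale grey tray, lay it flat on its flange in the open upper bay of the sloped chute and let go of it. Then push it down the chute, past the red spring pawl, and press it gently but firmly home against the orange stop pin, so that it stays resting against the pin when you take the gripper away. Do not jar the stop or lean on the feeder, and leave the other pucks and the amber jar standing where they are.

Things in the scene. Friction and masses are not known exactly. Their poses are not given: they have to be found in the camera images.
- puck: The brass-coloured specimen puck, loose, about 180 g: a round flange 40 mm in diameter and 10 mm thick with a round stem 24 mm in diameter standing 38 mm on it (48 mm tall in all). Origin: centre of the flange's underside; z up along the stem. It starts upright in one of the three places of the tray.
- tray: Pale grey flat tray, 236 x 90 mm, fixed, floor 6 mm above the bench, rim 10 mm high. Origin under its centre, on the bench; x along its long side. Three pucks stand in a row along its x, 78 mm apart, in any order.
- puck_blue: Blue plastic puck of the same shape in the tray, not to be used. Origin: centre of its underside.
- puck_white: White ceramic puck of the same shape in the tray, not to be used. Origin: centre of its underside.
- vial: Small amber jar with a black cap, 34 mm in diameter, 75 mm high, standing loose on the bench. Origin: centre of its underside.
- stand: The feeder's fixed stand: dark base plate 250 x 100 x 10 mm on the bench carrying the chute. Origin under the plate's centre; its x is the level direction in which the chute runs down.
- chute: Fixed sloped metal chute, 260 x 75 mm, running down at 0.28 rad (16 degrees). Origin on the sliding floor's centre line; x points downhill along the floor, z is the floor's normal, y across. Floor from x = -135 to +125 mm. Side walls 12 mm high; below x = -50 mm they stand 43 mm apart. The puck never slides by itself; it takes under 1 N to slide it. Walls and lips are slippery.
- bay (a point): Middle of the open upper bay, on the floor at chute x = -95 mm: where the puck's underside goes. Axes as the chute's. The bay (chute x = -135 to -83 mm) is 56 mm wide between its walls, open above and at its upper end; the walls then funnel in until x = -50 mm.
- slot (a point): Upper end of the two blue keeper lips, at mid-slot, level with their tops (chute x = -35 mm, 15.8 mm above the floor). From here down the lips (undersides 11.8 mm above the floor) cover the channel's edges; the stem runs in the 29 mm slot. The puck cannot go in from above here. Nothing beside the slot is over 17 mm above the floor except the stop's bridge.
- pawl_place (a point): Tip of the red sprung pawl at rest, on the chute's +y side at chute x = +20 mm; it sticks 6 mm into the channel at flange height. It begins to resist when the puck's centre is at chute x = 5 to 10 mm, needs 3 to 9 N along the chute, and springs back behind the flange once the centre is beyond x = 33 mm.
- stop: Grey bridge over the chute's lower end, 14 mm thick, top 56 mm above the floor; origin on the floor at chute x = 114 mm. On its clamped pin an orange pad (16 x 18 mm, centred 30 mm above the floor) meets the stem. The pin's setting varies: first touch with the puck's centre at chute x = 44 to 78 mm. The pad gives 3 mm on a 3 N spring, then is solid: seat with 7 to 11 N for half a second; over 16 N upsets it.
Mind the look-alikes: they are no part of the job. Of the things that look like the puck, the largest one is meant.

How it is judged:
By the outcome, as a careful person would: the job done as asked, in the order asked, and still so for the second after the job is handed in, with the robot touching nothing.
It also fails if it takes over 64 s, if anything falls off the work surface, if the arm or the gripper's body presses on something with over 40 N, if the wrist force passes 120 N, or if a joint passes its speed limit or range.

## Working session

There is one attempt and no reset: what is moved stays moved. The work goes in short steps, Python scripts to look and compute and a tool call to move; the robot and the scene stay as the last step left them, time stands still between calls to the robot, and variables do not carry over. Pictures are saved under pics/ and viewed, and the job is handed in when it is done.

Besides the shell and the picture viewer there is one more tool, called after ">>>" as a command line: name --argument value ..., lists and objects as JSON in quotes. carry_out: Moves the arm, as the interface text tells. Its arguments: {"type":"object","properties":{"moves":{"type":"string"}},"required":["moves"]}

```bash
mkdir -p pics; ls
cat > h.py <<'E'
import numpy as np, cv2, pickle
from scipy.spatial.transform import Rotation as Rn
from plant import ctrl
def save(p,n): cv2.imwrite('pics/'+n,p['image'][:,:,::-1])
def Rt(o): return Rn.from_euler('xyz',o,degrees=True).as_matrix()
def ray(p,uv):
    d=np.linalg.inv(p['K'])@np.array([uv[0],uv[1],1.]); d=p['R'].T@d
    return -p['R'].T@p['t'], d/np.linalg.norm(d)
def onz(p,uv,z):
    c,d=ray(p,uv); return c+d*(z-c[2])/d[2]
def proj(p,X):
    c=(p['R']@np.atleast_2d(X).T).T+p['t']; q=(p['K']@c.T).T; return q[:,:2]/q[:,2:]
def tri(ps,uvs):
    A=np.zeros((3,3));b=np.zeros(3)
    for p,uv in zip(ps,uvs):
        c,d=ray(p,uv);M=np.eye(3)-np.outer(d,d);A+=M;b+=M@c
    X=np.linalg.solve(A,b); return X,[np.linalg.norm(proj(p,X)[0]-uv) for p,uv in zip(ps,uvs)]
E
python3 - <<'E'
from h import *
a=ctrl.snapshot("top");b=ctrl.snapshot("side")
pickle.dump((a,b),open('p0.pkl','wb'))
save(a,'top0.png');save(b,'side0.png')
print(ctrl.get_obs())
for p in (a,b):
    print(-p['R'].T@p['t'],p['K'][0,0])
    for l in ['puck','bay','slot','pawl_place','stop','tray','stand','chute','puck_blue','puck_white','vial']:
        print(l,[(np.round(m['at'],1).tolist(),round(m['confidence'],2)) for m in ctrl.mark_of(p,l)][:4])
E
```

```text
pics
{'clock': 0.1, 'joint_pos': array([ 8.83559834e+01,  2.05869647e+01,  6.39587793e-01, -1.81916541e-02,
       -7.01363992e+01, -1.65067063e+01]), 'qvel': array([-6.33457404e-02, -7.43539170e-02,  2.41049595e-01, -9.70566915e-05,
        7.04985178e-02, -2.30344439e-02]), 'tau': array([-1.43885976e-03, -5.84162807e+01,  2.93747270e+01,  7.01555640e+00,
        1.01020015e-02, -5.58214424e-05]), 'tool_pos': array([0.2102239 , 0.64124636, 0.40382318]), 'orientation': array([ 1.79914817e+02, -7.40782868e-03, -1.81569111e+01]), 'force': array([ 0.64258658,  0.32210926, -0.2785473 ]), 'moment': array([-0.01791693,  0.02994758, -0.03761005]), 'opening': 0.08755207459208164}
[0.40633503 0.01848446 0.77367267] 383.29123571228257
puck [([241.6, 144.0], 0.85), ([288.6, 177.5], 0.75), ([284.2, 121.6], 0.48)]
bay [([162.1, 303.0], 0.62)]
slot [([172.8, 333.4], 0.76), ([194.8, 153.7], 0.6)]
pawl_place [([177.0, 357.8], 0.61)]
stop [([208.0, 398.9], 0.86)]
tray [([201.6, 154.9], 0.75)]
stand [([187.7, 339.5], 0.55)]
chute []
puck_blue [([199.1, 150.4], 0.71)]
puck_white [([160.7, 166.5], 0.61)]
vial [([238.8, 241.6], 0.89)]
[0.379279   0.64328206 0.5262936 ] 426.48112480121944
puck [([359.6, 271.1], 0.78), ([399.8, 329.8], 0.7), ([334.0, 337.2], 0.64)]
bay [([180.3, 229.5], 0.78), ([172.9, 254.4], 0.24)]
slot [([169.4, 255.0], 0.65), ([168.0, 247.7], 0.62)]
pawl_place [([166.0, 251.4], 0.9)]
stop [([163.4, 279.8], 0.61)]
tray [([346.0, 214.8], 0.65)]
stand [([205.1, 253.8], 0.58)]
chute [([172.3, 253.2], 0.65), ([348.8, 219.4], 0.64)]
puck_blue [([347.0, 215.2], 0.81), ([324.5, 175.7], 0.61)]
puck_white [([324.8, 174.5], 0.78)]
vial [([273.4, 286.8], 0.89)]
```

View pics/top0.png

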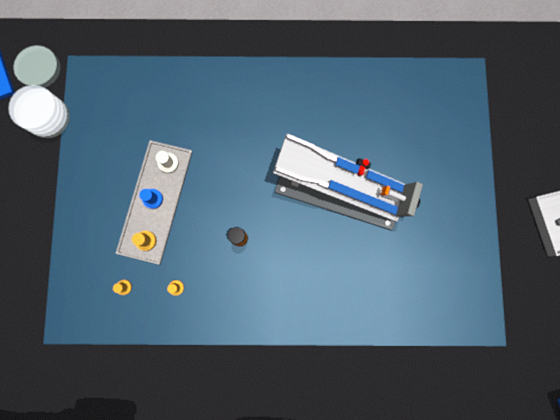

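View pics/side0.png

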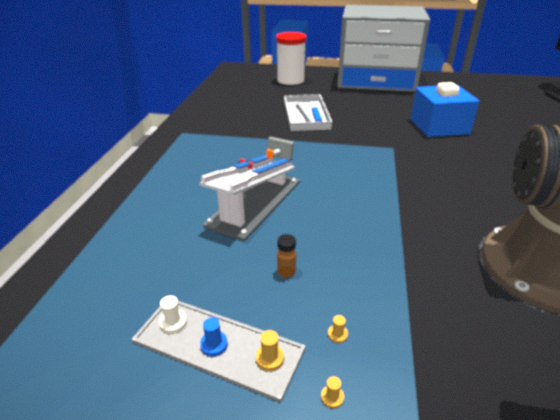

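The puck is at (144,241) in the top picture, in the tray, and two small look-alikes lie outside it. The chute runs from (280,155) down to the bridge at (412,198), with the orange pad at (385,190). In the side picture the puck is at (269,350). I'll zoom in on both.

Run:
```python
from h import *
a,b=pickle.load(open('p0.pkl','rb'))
def crop(p,x0,y0,x1,y1,s,n):
    im=cv2.resize(p['image'][y0:y1,x0:x1],None,fx=s,fy=s,interpolation=cv2.INTER_CUBIC)
    for x in range((x0+9)//10*10,x1,10):
        cv2.putText(im,str(x),((x-x0)*s,8),0,.3,(255,255,0));im[10:14,(x-x0)*s]=(255,255,0)
    for y in range((y0+9)//10*10,y1,10):
        cv2.putText(im,str(y),(0,(y-y0)*s),0,.3,(255,255,0));im[(y-y0)*s,20:24]=(255,255,0)
    cv2.imwrite('pics/'+n,im[:,:,::-1])
crop(a,265,125,425,235,5,'top0c.png')
crop(b,195,130,305,235,5,'side0c.png')
```

```text
(no output)
```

View pics/top0c.png

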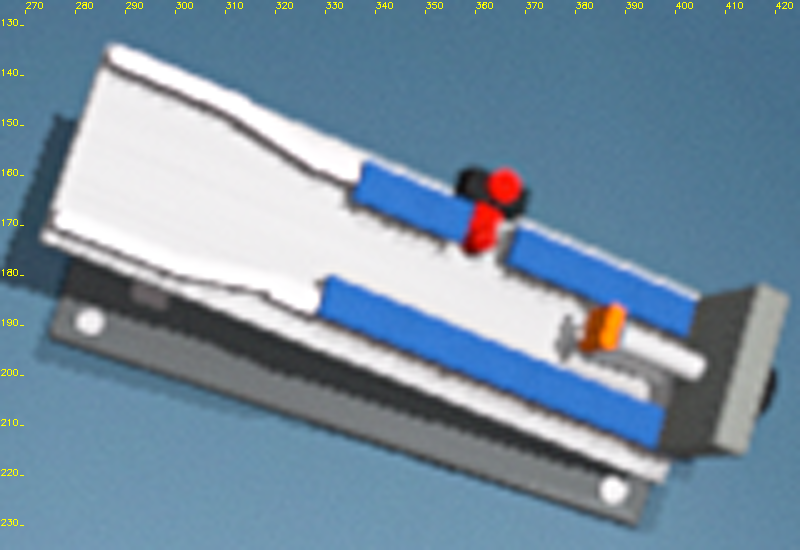

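View pics/side0c.png

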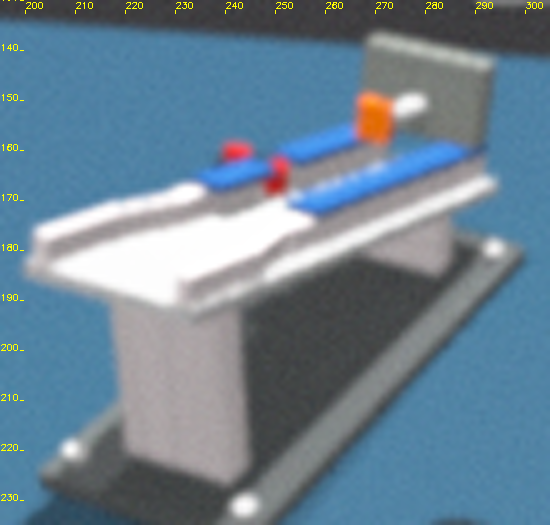

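```bash
cat > fit.py <<'E'
from h import *
from scipy.optimize import least_squares
a,b=pickle.load(open('p0.pkl','rb'))
def pose(v):
    return Rn.from_euler('z',v[3]).as_matrix()@Rn.from_euler('y',.28).as_matrix(), v[:3]
P=[(a,[-35,-14.5,15.8],(330.5,180)),(a,[-35,14.5,15.8],(335.5,164.5)),
(a,[-135,37.5,12],(286.5,134)),(a,[-135,-37.5,12],(273,172.5)),
(a,[107,37.5,56],(416.5,181.5)),(a,[121,37.5,56],(422.3,184.5)),(a,[121,-37.5,56],(413.5,215.5)),(a,[107,-37.5,56],(407.5,213)),
(b,[107,37.5,56],(268.5,138)),(b,[107,-37.5,56],(293,144)),
(b,[-35,-14.5,15.8],(252,170.5)),(b,[-35,14.5,15.8],(241,167.5)),
(b,[-135,37.5,12],(202.5,177)),(b,[-135,28,12],(205,180))]
if __name__=='__main__':
    def f(v):
        R,t=pose(v); return np.concatenate([proj(p,R@(np.array(x)/1e3)+t)[0]-uv for p,x,uv in P])
    best=None
    for y in np.arange(-3,3,.7):
        r=least_squares(f,[.45,-.1,.1,y],loss='soft_l1')
        if best is None or r.cost<best.cost: best=r
    v=best.x; print(v,np.degrees(v[3]),best.cost); print(f(v).reshape(-1,2).round(1))
    np.save('chute.npy',v)
    # bay etc against network
    R,t=pose(v)
    for n,x in [('bay',[-95,0,0]),('slot',[-35,0,15.8]),('pawl tip',[20,15.5,5]),('stop',[114,0,0]),('org',[0,0,0])]:
        X=R@(np.array(x)/1e3)+t; print(n,X.round(4),proj(a,X).round(1),proj(b,X).round(1))
    # orange pad: top + side pixel
    X,e=tri([a,b],[(385,190.5),(268.5,153)]); print('pad',X,e,(R.T@(X-t)).round(4))
    # puck
    for n,uvs in [('puckm',[(144,241.6),(271.1,359.6)])]:
        X,e=tri([a,b],uvs);print(n,X,e)
E
python3 fit.py
python3 - <<'E'
from h import *
a=ctrl.snapshot("top");b=ctrl.snapshot("side")
for p in (a,b):
    for l in ('puck','puck_blue','puck_white'):
        for r in ctrl.trace(p,l)[:3]: print(l,r['extent'],r['confidence'],r['region'].sum())
def cen(p,pts): return proj(p,pts)
pickle.dump([ [ (r['region'],r['extent']) for r in ctrl.trace(p,'puck')] for p in (a,b)],open('m.pkl','wb'))
E
```

```text
[ 0.5696904  -0.11145129  0.0729132  -1.86349065] -106.77014946411514 22.269197070331362
[[-0.2  0.2]
 [-0.8  0.7]
 [ 1.  -0.1]
 [ 2.1  0.9]
 [ 0.1 -4.7]
 [ 0.7 -5.1]
 [-0.7  3. ]
 [-1.2  3.1]
 [-4.2 -0.6]
 [ 0.8 -0.2]
 [ 0.1  0.6]
 [-1.3  0.4]
 [-1.3  0.3]
 [ 0.4 -1.6]]
bay [ 0.596  -0.024   0.0992] [[299.7 162.7]] [[229.4 183.4]]
slot [ 0.5781 -0.0834  0.0978] [[332.5 172.7]] [[245.9 169.5]]
pawl tip [ 0.5786 -0.1357  0.0722] [[358.4 176. ]] [[252.  167.9]]
stop [ 0.5381 -0.2164  0.0414] [[397.  200.3]] [[277.3 163.8]]
org [ 0.5697 -0.1115  0.0729] [[345.6 180.4]] [[253.6 173.5]]
pad [ 0.54946489 -0.18030704  0.08706465] [np.float64(0.8010024153145929), np.float64(0.6639202253321186)] [0.0651 0.0005 0.0334]
puckm [0.45806848 0.28170099 0.00771911] [np.float64(0.03573494124980941), np.float64(0.05061151333334444)]
puck [133.0, 232.7, 156.9, 250.9] 0.77 399
puck [172.5, 280.4, 185.8, 295.9] 0.72 197
puck [111.9, 280.4, 131.1, 297.2] 0.6 221
puck_blue [138.9, 187.1, 162.2, 210.9] 0.9 366
puck_blue [116.6, 145.0, 192.9, 266.3] 0.62 4389
puck_white [274.3, 136.5, 418.5, 226.5] 0.66 7835
puck_white [157.7, 150.9, 177.3, 172.2] 0.6 362
puck [319.5, 377.2, 343.8, 407.9] 0.93 545
puck [329.7, 314.7, 349.8, 344.6] 0.9 415
puck [252.1, 330.4, 285.9, 374.2] 0.75 856
puck_blue [199.3, 319.0, 227.3, 358.3] 0.92 796
puck_blue [199.7, 139.6, 303.4, 237.6] 0.51 5607
puck_white [163.7, 300.5, 187.9, 335.9] 0.75 799
```

```bash
cat > fit2.py <<'E'
from fit import *
import fit
def f(v):
    R,t=pose(v); o=[]
    for p,x,uv in P:
        x=np.array(x,float)
        if x[2]==56: x[1]=np.sign(x[1])*v[4]*1e3
        o.append(proj(p,R@(x/1e3)+t)[0]-uv)
    return np.concatenate(o)
r=least_squares(f,list(np.load('chute.npy')[:4])+[.031],loss='soft_l1')
v=r.x;print(v,np.degrees(v[3]),r.cost);print(f(v).reshape(-1,2).round(1));np.save('chute.npy',v)
R,t=pose(v)
for n,x in [('bay',[-95,0,0]),('slot',[-35,0,15.8]),('pawl',[20,15.5,5]),('stop',[114,0,0]),('stand',[0,0,0])]:
    X=R@(np.array(x)/1e3)+t; print(n,X.round(4),proj(a,X).round(1),proj(b,X).round(1))
X,e=tri([a,b],[(385,190.5),(268.5,153)]); print('pad',X,e,(R.T@(X-t)).round(4))
# puck silhouette fit
M=pickle.load(open('m.pkl','rb'))
th=np.linspace(0,2*np.pi,60)
def sil(p,X):
    m=np.zeros((420*4,560*4),np.uint8)
    for rr,z0,z1 in ((.02,0,.01),(.012,.01,.048)):
        q=np.concatenate([np.c_[rr*np.cos(th),rr*np.sin(th),0*th+z] for z in (z0,z1)])+[X[0],X[1],X[2]]
        h=cv2.convexHull((proj(p,q)*4).astype(np.float32)).astype(np.int32)
        cv2.fillPoly(m,[h],1)
    return m
def hsvmask(p,box):
    h=cv2.cvtColor(p['image'],cv2.COLOR_RGB2HSV); m=((h[:,:,0]>12)&(h[:,:,0]<32)&(h[:,:,1]>140)&(h[:,:,2]>90)).astype(np.uint8)
    z=np.zeros_like(m);x0,y0,x1,y1=box;z[y0:y1,x0:x1]=m[y0:y1,x0:x1];return z
mk=[hsvmask(a,(125,225,165,258)),hsvmask(b,(245,322,292,382))]
for p,m in zip((a,b),mk):
    ys,xs=np.nonzero(m);c=np.array([xs.mean(),ys.mean()]);print('area',m.sum(),c,xs.min(),xs.max(),ys.min(),ys.max())
    def g(w):
        s=sil(p,[w[0],w[1],.006]);ys,xs=np.nonzero(s);return np.array([xs.mean()/4,ys.mean()/4])-c
    rr=least_squares(g,[.458,.282],diff_step=.01);print(rr.x,rr.fun,sil(p,[*rr.x,.006]).sum()/16)
E
python3 fit2.py
```

```text
[ 0.56879462 -0.1114468   0.07325375 -1.87328742  0.03020644] -107.33146321864965 7.048320214468287
[[-0.2  0.4]
 [-0.6  1. ]
 [ 1.4 -0.3]
 [ 2.1  0.6]
 [-0.8  0.1]
 [-0.2 -0.2]
 [ 0.1  0.3]
 [-0.4  0.2]
 [-0.5 -0. ]
 [-1.4 -0.8]
 [ 0.4  0.4]
 [-0.9  0.2]
 [-1.3 -0.1]
 [ 0.4 -1.9]]
bay [ 0.596  -0.0243  0.0995] [[299.9 162.7]] [[229.5 183.2]]
slot [ 0.5775 -0.0835  0.0981] [[332.6 173. ]] [[246.2 169.3]]
pawl [ 0.5775 -0.1357  0.0725] [[358.5 176.5]] [[252.5 167.8]]
stop [ 0.5362 -0.216   0.0417] [[397.  201.3]] [[278.1 163.8]]
stand [ 0.5688 -0.1114  0.0733] [[345.7 180.9]] [[254.  173.4]]
pad [ 0.54946489 -0.18030704  0.08706465] [np.float64(0.8010024153145929), np.float64(0.6639202253321186)] [0.0649 0.0021 0.033 ]
area 348 [144.10632184 240.07758621] 132 155 231 250
[0.46015466 0.27803865] [-0.00124421  0.00344991] 394.5
area 726 [269.28236915 352.40082645] 257 282 332 370
[0.46058354 0.28024366] [0.00398815 0.0030291 ] 895.625
```

```bash
cat > plan.py <<'E'
from h import *
from fit import pose
v=np.load('chute.npy'); CR,Ct=pose(v)
def down(yaw): return Rn.from_euler('xyz',[180,0,yaw],degrees=True).as_matrix()
TR=CR@np.diag([1.,-1,-1])   # tool x = chute x, tool z = -chute z
def tcp_chute(x,y,tip): # tip height above floor
    return Ct+CR@np.array([x,y,tip+.178])
def rel(p0,R0,p1,R1):
    return np.r_[R0.T@(p1-p0),Rn.from_matrix(R0.T@R1).as_rotvec()].round(4)
E
python3 - <<'E'
from plan import *
a,b=pickle.load(open('p0.pkl','rb'))
pk=np.array([.4603,.279,.006])
bl=tri([a,b],[(150.4,199.1),(215.2,347)]);wh=tri([a,b],[(166.5,160.7),(174.5,324.8)]);vi=tri([a,b],[(241.6,238.8),(286.8,273.4)])
print(bl,wh,vi); d=wh[0]-pk;yaw=np.degrees(np.arctan2(d[1],d[0]));print(yaw,np.linalg.norm(d[:2]))
p0=np.array([.21,.641,.405]);R0=down(-18.157)
R1=down(yaw)
print(rel(p0,R0,pk+[0,0,.30],R1), rel(p0,R0,pk+[0,0,.034+.159],R1))
print(TR, Rn.from_matrix(TR).as_euler('xyz',degrees=True), tcp_chute(-.1,0,.015))
E
```

```text
(array([0.54350822, 0.27351029, 0.006283  ]), [np.float64(0.4588717287654929), np.float64(0.6402171793261098)]) (array([0.62097725, 0.24383813, 0.00536131]), [np.float64(2.018354961619584), np.float64(2.6940427498018304)]) (array([ 0.46622442,  0.08860234, -0.00937539]), [np.float64(0.2130556172951779), np.float64(0.24196217918377927)])
-12.343758224586184 0.164479593522985
[ 0.3506  0.266   0.099  -0.      0.     -0.1015] [ 0.3506  0.266   0.206  -0.      0.     -0.1015]
[[-0.28629757 -0.95459736  0.08232611]
 [-0.91742098  0.29789912  0.26380837]
 [-0.27635565  0.         -0.96105544]] [-180.           16.04281826 -107.33146322] [ 0.58153544 -0.07061972  0.28637302]
```

>>> carry_out --moves "0.0876 0.03 0.022 0.008 0 0 -0.01; 0.0876 0.06 0.045 0.017 0 0 -0.02; 0.0876 0.09 0.068 0.025 0 0 -0.03; 0.0876 0.12 0.09 0.033 0 0 -0.04; 0.0876 0.15 0.114 0.042 0 0 -0.05; 0.0876 0.18 0.137 0.05 0 0 -0.06; 0.0876 0.21 0.16 0.06 0 0 -0.07; 0.0876 0.24 0.182 0.068 0 0 -0.08; 0.0876 0.27 0.205 0.076 0 0 -0.09; 0.0876 0.3 0.228 0.085 0 0 -0.1; 0.0876 0.33 0.25 0.093 0 0 -0.1; 0.0876 0.345 0.262 0.099 0 0 -0.1; 0.0876 0.351 0.266 0.099 0 0 -0.1; 0.0876 0.351 0.266 0.099 0 0 -0.1; 0.0876 0.351 0.266 0.099 0 0 -0.1"

```text
clock: 3.2
tool_pos: [0.4609, 0.2799, 0.3061]
orientation: [-180.0, -0.0, -12.4]
force: [-0.2, 0.4, 0.7]
opening: 0.088
```

Run:
```python
from h import *
a=ctrl.snapshot("top");b=ctrl.snapshot("side");save(a,'top1.png');save(b,'side1.png')
o=ctrl.get_obs();print(o['clock'],o['tool_pos'],o['orientation'])
```

```text
3.3 [0.46064425 0.28018934 0.30607335] [-1.79957292e+02 -2.22797835e-02 -1.23584575e+01]
```

View pics/side1.png

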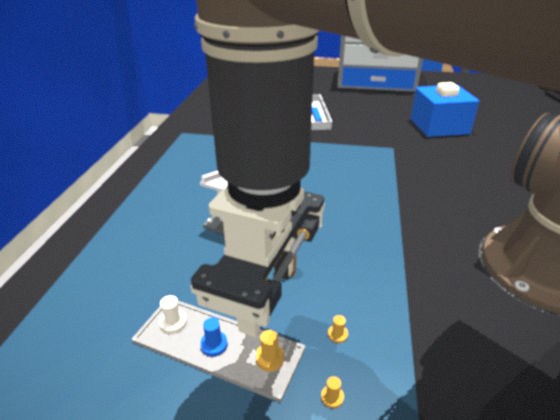

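The gripper is above the puck at (269,350), with the fingers on either side of it across the row. Next I descend and grip.

>>> carry_out --moves "0.0876 0 0 0.02 0 0 0; 0.0876 0 0 0.04 0 0 0; 0.0876 0 0 0.06 0 0 0; 0.0876 0 0 0.08 0 0 0; 0.0876 0 0 0.095 0 0 0; 0.0876 0 0 0.105 0 0 0; 0.0876 0 0 0.108 0 0 0; 0.0876 0 0 0.108 0 0 0; 0.015 0 0 0.108 0 0 0; 0.015 0 0 0.108 0 0 0; 0.015 0 0 0.108 0 0 0; 0.015 0 0 0.108 0 0 0; 0.015 0 0 0.108 0 0 0; 0.015 0 0 0.108 0 0 0; 0.015 0 0 0.108 0 0 0; 0.015 0 0 0.108 0 0 0"

```text
clock: 4.9
tool_pos: [0.461, 0.2793, 0.1976]
orientation: [180.0, -0.0, -12.4]
force: [0.3, 0.4, -0.7]
opening: 0.0294
```

>>> carry_out --moves "0.015 0 0 0 0 0 0; 0.015 0 0 0 0 0 0; 0.015 0 0 0 0 0 0; 0.015 0 0 0 0 0 0; 0.015 0 0 0 0 0 0"

```text
clock: 5.4
tool_pos: [0.4609, 0.2792, 0.1976]
orientation: [180.0, 0.0, -12.4]
force: [-0.2, -0.6, 0.4]
opening: 0.0237
```

>>> carry_out --moves "0.015 0 0 -0.005 0 0 0; 0.015 0 0 -0.02 0 0 0; 0.015 0 0 -0.04 0 0 0; 0.015 0 0 -0.06 0 0 0; 0.015 0 0 -0.08 0 0 0; 0.015 0 0 -0.1 0 0 0; 0.015 0 0 -0.12 0 0 0; 0.015 0 0 -0.14 0 0 0; 0.015 0 0 -0.16 0 0 0; 0.015 0 0 -0.172 0 0 0; 0.015 0 0 -0.172 0 0 0; 0.015 0 0 -0.172 0 0 0"

```text
clock: 6.6
tool_pos: [0.4607, 0.2791, 0.369]
orientation: [180.0, 0.0, -12.4]
force: [-0.2, -0.0, -2.2]
opening: 0.0232
```

Run:
```python
from plan import *
a=ctrl.snapshot("top");b=ctrl.snapshot("side");save(b,'side2.png')
o=ctrl.get_obs();print(o['clock'],o['tool_pos'],o['orientation'],o['force'],o['opening'],o['joint_pos'])
p0=np.array([.461,.2795,.370]);R0=down(-12.35)
# hover over bay 60mm above, tip height 14 + 60
for h in (.075,.025,.016):
    print(h,rel(p0,R0,tcp_chute(-.1,0,h),TR))
```

```text
6.7 [0.46065533 0.27901572 0.36840732] [ 1.79907330e+02  7.03886041e-02 -1.24338265e+01] [-0.50012394  0.38343299 -2.72917016] 0.023541789456919097 [ 5.20563920e+01  9.35755597e+00 -1.95308464e+01 -2.69435493e-02
 -6.12255502e+01  2.55228316e+01]
0.075 [ 0.1912  0.3328  0.026   0.2319 -0.2126  1.6458]
0.025 [ 0.1924  0.319   0.074   0.2319 -0.2126  1.6458]
0.016 [ 0.1926  0.3165  0.0827  0.2319 -0.2126  1.6458]
```

View pics/side2.png

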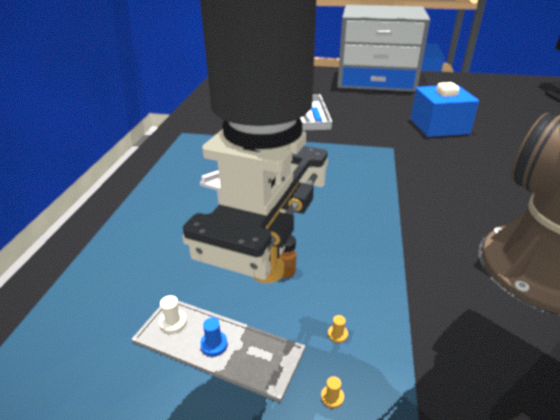

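The puck is held and clear of the tray, so I carry it over the bay.

>>> carry_out --moves "0.015 0.012 0.021 0 0.0145 -0.0133 0.103; 0.015 0.024 0.042 0 0.029 -0.0266 0.206; 0.015 0.036 0.062 0 0.0435 -0.04 0.309; 0.015 0.048 0.083 0 0.058 -0.053 0.411; 0.015 0.06 0.104 0 0.0725 -0.0665 0.514; 0.015 0.072 0.125 0 0.087 -0.08 0.617; 0.015 0.084 0.146 0 0.1015 -0.093 0.72; 0.015 0.096 0.166 0 0.116 -0.106 0.823; 0.015 0.108 0.187 0 0.1305 -0.12 0.926; 0.015 0.12 0.208 0 0.145 -0.133 1.029; 0.015 0.131 0.229 0.005 0.1595 -0.146 1.131; 0.015 0.143 0.25 0.01 0.174 -0.16 1.234; 0.015 0.155 0.27 0.015 0.188 -0.173 1.337; 0.015 0.167 0.291 0.02 0.203 -0.186 1.44; 0.015 0.179 0.312 0.026 0.217 -0.2 1.543; 0.015 0.1912 0.3328 0.026 0.2319 -0.2126 1.6458; 0.015 0.1912 0.3328 0.026 0.2319 -0.2126 1.6458; 0.015 0.1912 0.3328 0.026 0.2319 -0.2126 1.6458; 0.015 0.1912 0.3328 0.026 0.2319 -0.2126 1.6458"

```text
clock: 8.6
tool_pos: [0.5758, -0.0864, 0.343]
orientation: [179.9, 16.0, -107.4]
force: [0.4, -0.0, -1.3]
opening: 0.0234
```

Run:
```python
from plan import *
a=ctrl.snapshot("top");b=ctrl.snapshot("side");save(b,'side3.png');save(a,'top3.png')
o=ctrl.get_obs();print(o['clock'],o['tool_pos'],o['orientation'],o['force'],o['opening'])
print(tcp_chute(-.1,0,.075), Rn.from_matrix(TR).as_euler('xyz',degrees=True), CR.T@(o['tool_pos']-Ct)-[0,0,.178], (Rn.from_matrix(TR.T@Rt(o['orientation']))).as_rotvec(degrees=True))
```

```text
8.7 [ 0.57593548 -0.08612237  0.34348978] [ 179.98339275   16.03487331 -107.31513767] [-0.26761419 -0.74229311 -1.13735665] 0.023402815719502555
[ 0.57659587 -0.08644822  0.34403634] [-180.           16.04281826 -107.33146322] [-0.09995883 -0.00072748  0.07444313] [-0.02111782  0.00794723 -0.01568891]
```

View pics/side3.png

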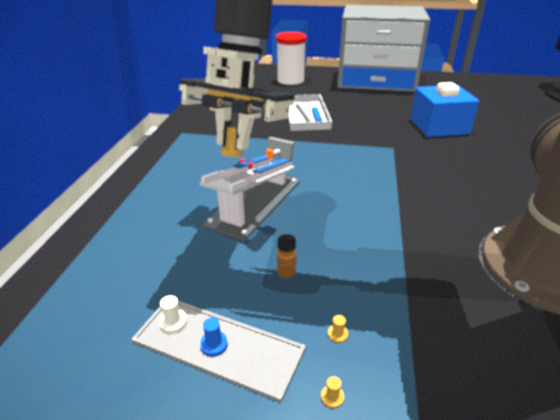

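View pics/top3.png

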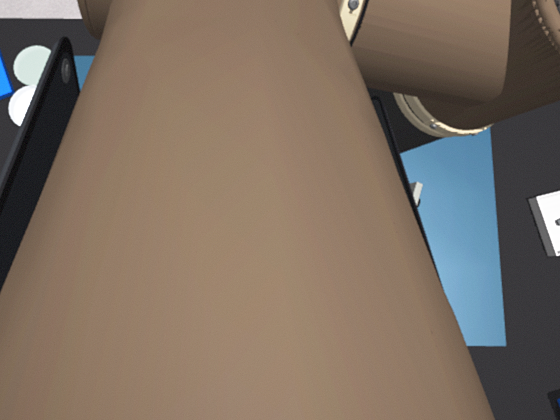

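The top view is blocked. In the side view the puck hangs above the bay at (233,140). I'll go down 50 mm and look again.

>>> carry_out --moves "0.015 0 0 0.01 0 0 0; 0.015 0 0 0.02 0 0 0; 0.015 0 0 0.03 0 0 0; 0.015 0 0 0.04 0 0 0; 0.015 0 0 0.047 0 0 0; 0.015 0 0 0.05 0 0 0; 0.015 0 0 0.05 0 0 0; 0.015 0 0 0.05 0 0 0"

```text
clock: 9.5
tool_pos: [0.5804, -0.0738, 0.2959]
orientation: [-180.0, 16.0, -107.4]
force: [-0.2, 0.3, -2.7]
opening: 0.023
```

```bash
cat > look.py <<'E'
import sys
from plan import *
b=ctrl.snapshot("side")
x0,y0,x1,y1=190,100,310,220;s=5
im=cv2.resize(b['image'][y0:y1,x0:x1],None,fx=s,fy=s,interpolation=cv2.INTER_CUBIC)
cv2.imwrite('pics/'+sys.argv[1],im[:,:,::-1])
o=ctrl.get_obs();R=Rt(o['orientation'])
print(o['clock'],'tip in chute mm',((CR.T@(o['tool_pos']+R[:,2]*.178-Ct))*1e3).round(1),'F chute',(CR.T@o['force']).round(2),o['opening'].round(4))
E
python3 look.py s4.png
```

```text
Traceback (most recent call last):
  File "look.py", line 8, in <module>
    print(o['clock'],'tip in chute mm',((CR.T@(o['tool_pos']+R[:,2]*.178-Ct))*1e3).round(1),'F chute',(CR.T@o['force']).round(2),o['opening'].round(4))
                                                                                                                                 ^^^^^^^^^^^^^^^^^^
AttributeError: 'float' object has no attribute 'round'
```

View pics/s4.png

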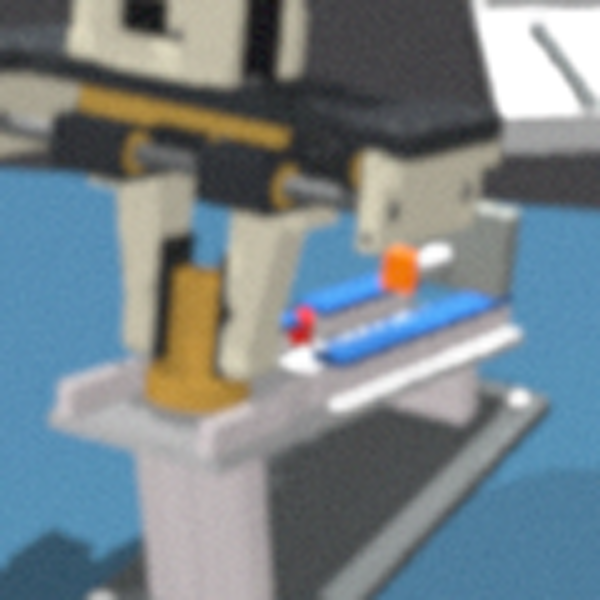

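The puck is centred between the bay walls (229,180) just above the floor. I'll descend slowly, watching the force.

>>> carry_out --moves "0.015 0 0 0.002 0 0 0; 0.015 0 0 0.004 0 0 0; 0.015 0 0 0.006 0 0 0; 0.015 0 0 0.007 0 0 0; 0.015 0 0 0.007 0 0 0"

```text
clock: 10.05
tool_pos: [0.5808, -0.0719, 0.2891]
orientation: [-180.0, 16.0, -107.4]
force: [-2.7, -0.8, 2.0]
opening: 0.0233
```

```bash
sed -i "s/o\['opening'\].round(4)/round(o['opening'],4)/" look.py; python3 look.py s5.png
```

```text
10.1 tip in chute mm [-99.3  -0.3  18. ] F chute [ 1.1  -1.49  1.53] 0.0232
```

View pics/s5.png

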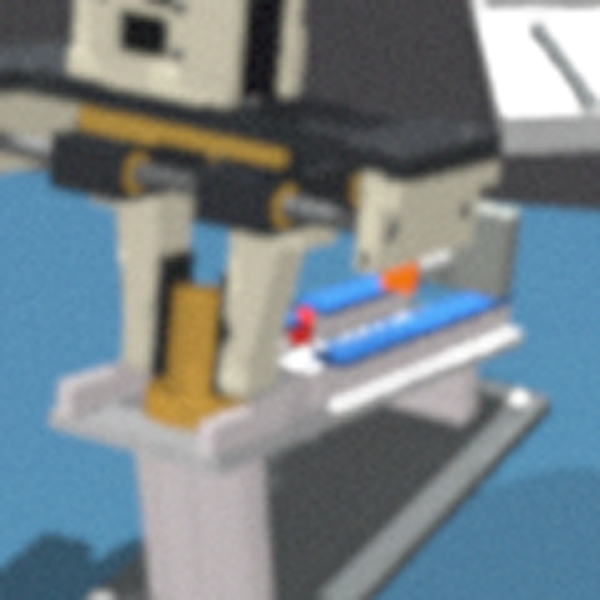

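```bash
cat > ov.py <<'E'
import sys
from plan import *
b=ctrl.snapshot("side")
x0,y0,x1,y1=195,130,295,205;s=8
im=cv2.resize(b['image'][y0:y1,x0:x1],None,fx=s,fy=s,interpolation=cv2.INTER_CUBIC)
def line(pts,c):
    q=((proj(b,Ct+(CR@(np.array(pts,float)/1e3).T).T)-[x0,y0]+.5)*s).astype(np.int32);cv2.polylines(im,[q],False,c,1)
dz=float(sys.argv[2])
for sg in(1,-1):
    line([[-135,28*sg,0+dz],[-83,28*sg,dz],[-50,21.5*sg,dz],[120,21.5*sg,dz]],(0,255,0))
    line([[-135,28*sg,12+dz],[-83,28*sg,12+dz],[-50,21.5*sg,12+dz]],(255,0,255))
    line([[-35,14.5*sg,15.8+dz],[100,14.5*sg,15.8+dz]],(255,0,0))
line([[-135,-28,dz],[-135,28,dz]],(0,255,0))
if len(sys.argv)>3:
    o=ctrl.get_obs();R=Rt(o['orientation']);t=np.linspace(0,2*np.pi,50)
    for r,d in((20,13.6),(20,3.6),(12,-34.4)):
        X=o['tool_pos']+R[:,2]*(.178+d/1e3)+(R@np.c_[r/1e3*np.cos(t),r/1e3*np.sin(t),0*t].T).T
        cv2.polylines(im,[((proj(b,X)-[x0,y0]+.5)*s).astype(np.int32)],True,(255,255,255),1)
cv2.imwrite('pics/'+sys.argv[1],im[:,:,::-1])
E
python3 ov.py ov5.png 0 1
```

```text
(no output)
```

View pics/ov5.png

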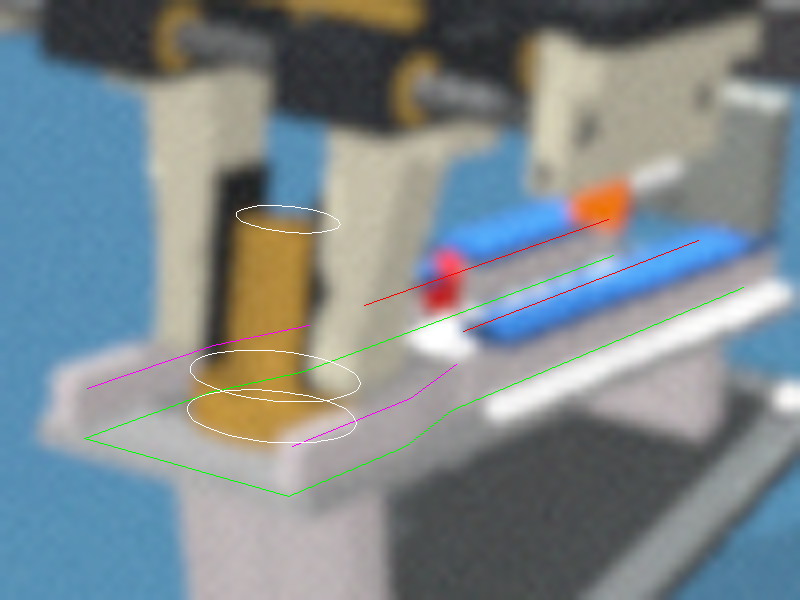

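The contact force is about 4 N and the puck sits between the walls, so it is on the floor. I release it by opening slightly, then pull back along the stem.

>>> carry_out --moves "0.05 0 0 0 0 0 0; 0.05 0 0 0 0 0 0; 0.05 0 0 0 0 0 0; 0.05 0 0 0 0 0 0; 0.05 0 0 0 0 0 0; 0.05 0 0 0 0 0 0; 0.05 0 0 -0.01 0 0 0; 0.05 0 0 -0.025 0 0 0; 0.05 0 0 -0.045 0 0 0; 0.05 0 0 -0.055 0 0 0; 0.05 0 0 -0.055 0 0 0"

```text
clock: 11.25
tool_pos: [0.5766, -0.0869, 0.3443]
orientation: [-179.8, 16.1, -107.4]
force: [0.1, -0.0, 0.1]
opening: 0.05
```

```bash
python3 look.py s6.png;  python3 ov.py ov6.png 0
```

```text
11.3 tip in chute mm [-99.6   0.2  74. ] F chute [ 0.53  0.32 -0.73] 0.0498
```

View pics/s6.png

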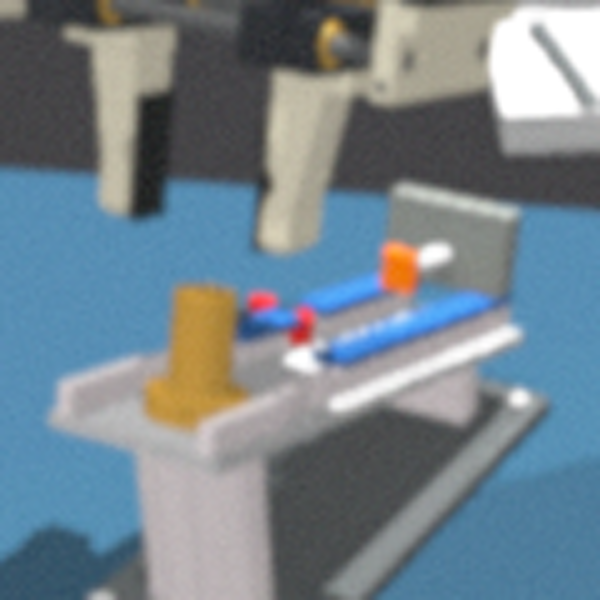

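View pics/ov6.png

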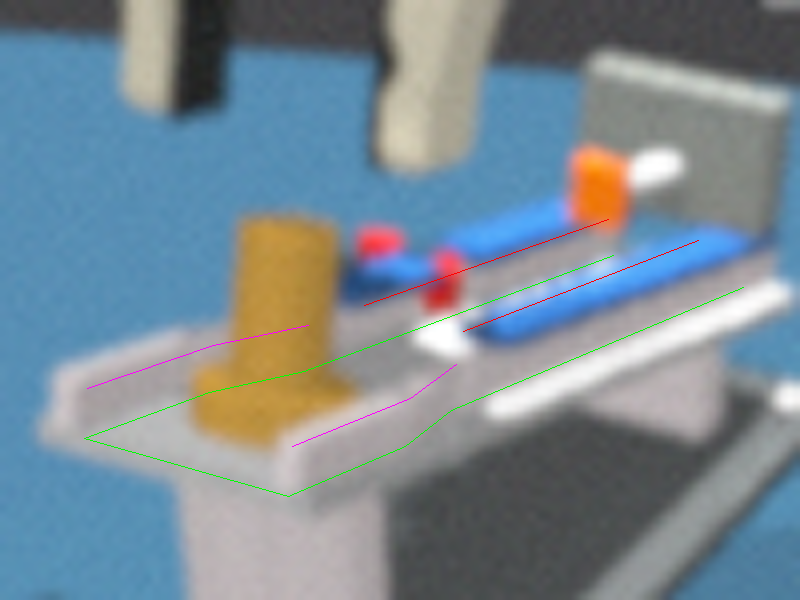

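The puck stands upright and flat in the bay at about (229,180), released. Next I narrow the fingers, go behind the stem and lower.

>>> carry_out --moves "0.01 -0.01 0 0 0 0 0; 0.01 -0.02 0 0 0 0 0; 0.01 -0.03 0 0 0 0 0; 0.01 -0.036 0 0 0 0 0; 0.01 -0.036 0 0 0 0 0; 0.01 -0.036 0 0 0 0 0; 0.01 -0.036 0 0 0 0 0; 0.01 -0.036 0 0.01 0 0 0; 0.01 -0.036 0 0.02 0 0 0; 0.01 -0.036 0 0.03 0 0 0; 0.01 -0.036 0 0.04 0 0 0; 0.01 -0.036 0 0.047 0 0 0; 0.01 -0.036 0 0.051 0 0 0; 0.01 -0.036 0 0.051 0 0 0; 0.01 -0.036 0 0.051 0 0 0"

```text
clock: 12.85
tool_pos: [0.591, -0.0399, 0.3029]
orientation: [-180.0, 16.0, -107.4]
force: [-0.3, 0.0, 0.2]
opening: 0.0099
```

```bash
python3 look.py s7.png
```

```text
12.9 tip in chute mm [-135.5    0.    22.2] F chute [-0.2  -0.65  0.23] 0.0102
```

View pics/s7.png

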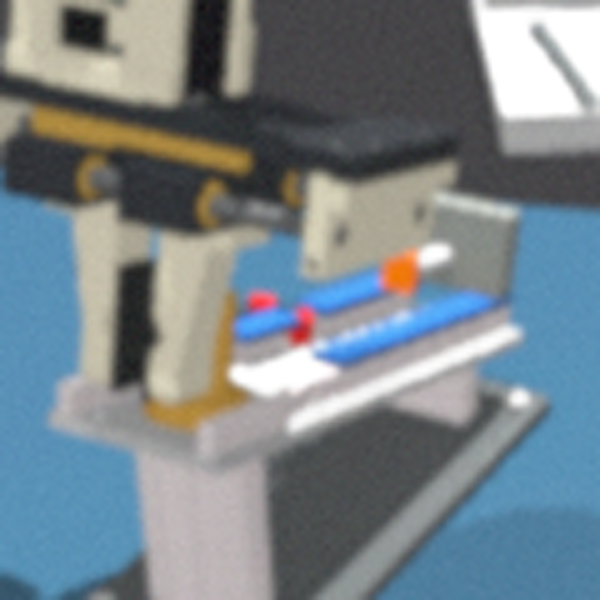

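>>> carry_out --moves "0.01 0.002 0 -0.002 0 0 0; 0.01 0.006 0 -0.002 0 0 0; 0.01 0.009 0 -0.002 0 0 0; 0.01 0.012 0 -0.002 0 0 0; 0.01 0.015 0 -0.002 0 0 0; 0.01 0.018 0 -0.002 0 0 0; 0.01 0.021 0 -0.002 0 0 0; 0.01 0.024 0 -0.002 0 0 0; 0.01 0.027 0 -0.002 0 0 0; 0.01 0.03 0 -0.002 0 0 0; 0.01 0.034 0 -0.002 0 0 0; 0.01 0.038 0 -0.002 0 0 0; 0.01 0.042 0 -0.002 0 0 0; 0.01 0.046 0 -0.002 0 0 0; 0.01 0.05 0 -0.002 0 0 0; 0.01 0.054 0 -0.002 0 0 0; 0.01 0.058 0 -0.002 0 0 0; 0.01 0.06 0 -0.002 0 0 0; 0.01 0.06 0 -0.002 0 0 0"

```text
clock: 14.8
tool_pos: [0.5733, -0.0957, 0.2879]
orientation: [180.0, 16.0, -107.4]
force: [-0.6, -0.2, -0.3]
opening: 0.0098
```

```bash
python3 look.py s8.png
```

```text
14.85 tip in chute mm [-75.1  -0.4  23.7] F chute [ 1.02  0.31 -0.57] 0.01
```

View pics/s8.png

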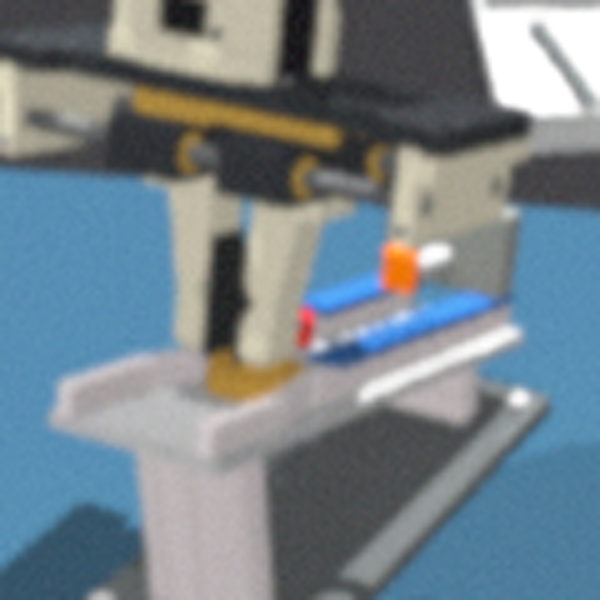

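The puck is sliding flat into the funnel, its flange visible at (240,176). I keep going.

>>> carry_out --moves "0.01 0.003 0 0 0 0 0; 0.01 0.006 0 0 0 0 0; 0.01 0.009 0 0 0 0 0; 0.01 0.012 0 0 0 0 0; 0.01 0.015 0 0 0 0 0; 0.01 0.018 0 0 0 0 0; 0.01 0.021 0 0 0 0 0; 0.01 0.024 0 0 0 0 0; 0.01 0.027 0 0 0 0 0; 0.01 0.03 0 0 0 0 0; 0.01 0.03 0 0 0 0 0"

```text
clock: 15.95
tool_pos: [0.5645, -0.1233, 0.2795]
orientation: [180.0, 16.0, -107.4]
force: [0.2, 0.1, -0.1]
opening: 0.01
```

```bash
python3 look.py s9.png
```

```text
16.0 tip in chute mm [-45.1  -0.5  23.7] F chute [0.75 0.53 0.76] 0.0103
```

View pics/s9.png

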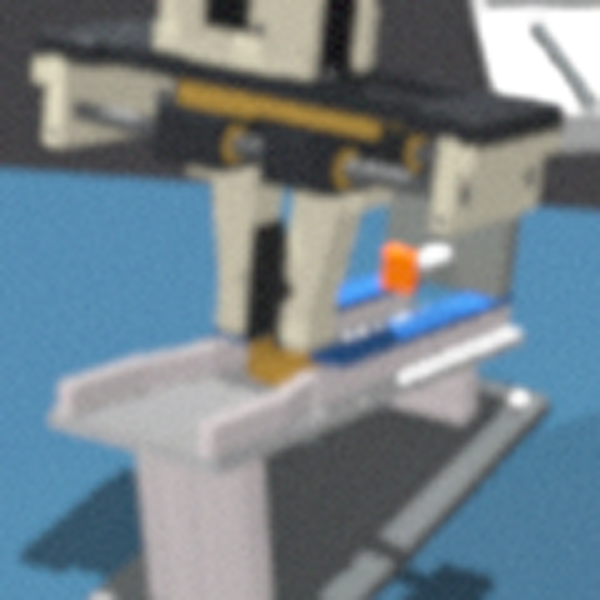

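>>> carry_out --moves "0.01 0.003 0 0 0 0 0; 0.01 0.006 0 0 0 0 0; 0.01 0.009 0 0 0 0 0; 0.01 0.012 0 0 0 0 0; 0.01 0.015 0 0 0 0 0; 0.01 0.018 0 0 0 0 0; 0.01 0.021 0 0 0 0 0; 0.01 0.024 0 0 0 0 0; 0.01 0.024 0 0 0 0 0"

```text
clock: 16.9
tool_pos: [0.5576, -0.1453, 0.2729]
orientation: [180.0, 16.0, -107.4]
force: [0.2, 0.3, -0.7]
opening: 0.0095
```

```bash
python3 look.py s10.png
```

```text
16.95 tip in chute mm [-21.1  -0.6  23.7] F chute [-0.03 -0.39 -0.15] 0.0098
```

View pics/s10.png

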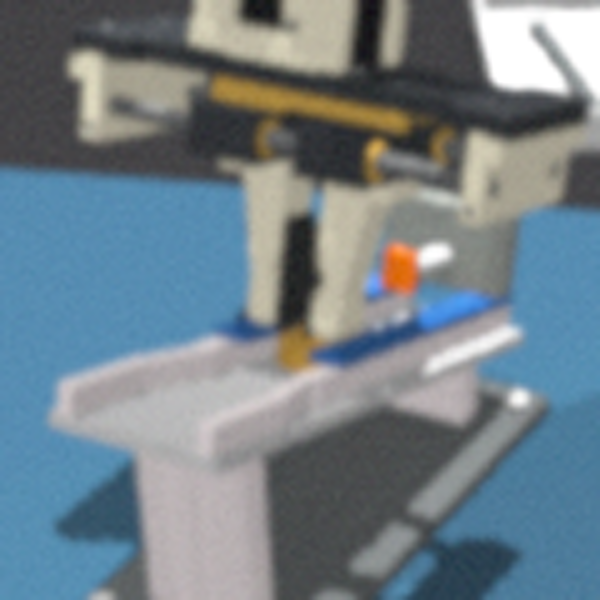

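The puck is in the slot under the lips. I approach the pawl in small steps.

>>> carry_out --moves "0.01 0.002 0 0 0 0 0; 0.01 0.004 0 0 0 0 0; 0.01 0.006 0 0 0 0 0; 0.01 0.008 0 0 0 0 0; 0.01 0.01 0 0 0 0 0; 0.01 0.012 0 0 0 0 0; 0.01 0.014 0 0 0 0 0"

```text
clock: 17.65
tool_pos: [0.554, -0.1577, 0.2695]
orientation: [-180.0, 16.1, -107.4]
force: [0.9, 2.9, 3.6]
opening: 0.0101
```

```bash
python3 look.py s11.png
```

```text
17.7 tip in chute mm [-7.2 -0.2 24. ] F chute [-2.48  0.69  2.23] 0.0098
```

>>> carry_out --moves "0.01 0.001 0 0 0 0 0; 0.01 0.002 0 0 0 0 0; 0.01 0.003 0 0 0 0 0; 0.01 0.004 0 0 0 0 0; 0.01 0.005 0 0 0 0 0"

```text
clock: 18.2
tool_pos: [0.5525, -0.1625, 0.2679]
orientation: [-180.0, 16.0, -107.4]
force: [1.0, 1.7, 2.9]
opening: 0.01
```

```bash
python3 look.py s12.png
```

```text
18.25 tip in chute mm [-2.1 -0.3 23.8] F chute [-2.97  0.96  2.45] 0.0098
```

View pics/s12.png

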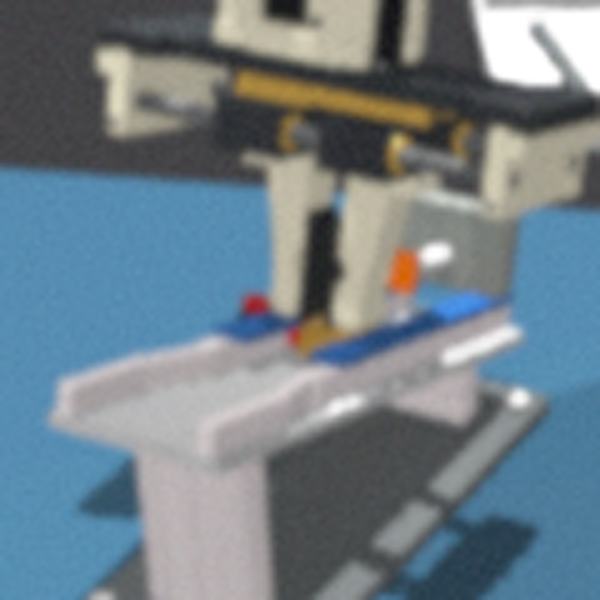

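>>> carry_out --moves "0.01 0.001 0 0 0 0 0; 0.01 0.002 0 0 0 0 0; 0.01 0.003 0 0 0 0 0; 0.01 0.004 0 0 0 0 0; 0.01 0.005 0 0 0 0 0; 0.01 0.006 0 0 0 0 0; 0.01 0.007 0 0 0 0 0; 0.01 0.008 0 0 0 0 0"

```text
clock: 19.05
tool_pos: [0.5501, -0.1699, 0.2656]
orientation: [180.0, 16.0, -107.4]
force: [2.0, 1.5, 1.8]
opening: 0.01
```

```bash
python3 look.py s13.png
```

```text
19.1 tip in chute mm [ 6.  -0.5 23.7] F chute [-0.92  1.11  0.72] 0.0102
```

View pics/s13.png

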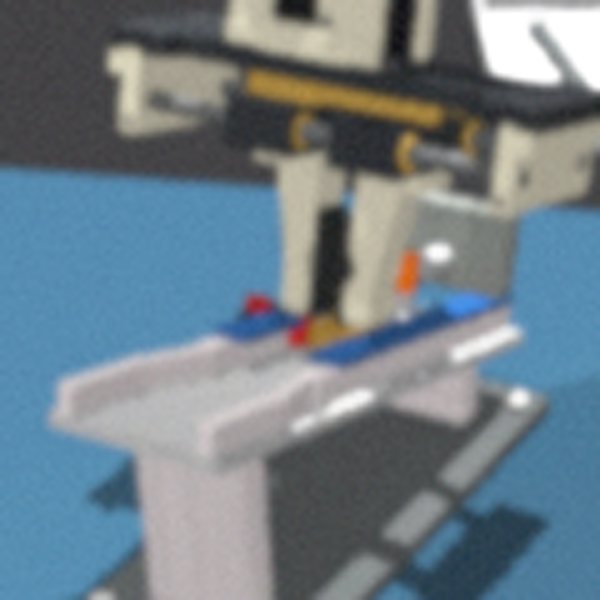

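>>> carry_out --moves "0.01 0.001 0 0 0 0 0; 0.01 0.002 0 0 0 0 0; 0.01 0.003 0 0 0 0 0; 0.01 0.004 0 0 0 0 0; 0.01 0.005 0 0 0 0 0; 0.01 0.006 0 0 0 0 0; 0.01 0.006 0 0 0 0 0"

```text
clock: 19.8
tool_pos: [0.5481, -0.1753, 0.2637]
orientation: [179.9, 16.0, -107.4]
force: [-0.7, 0.5, 0.6]
opening: 0.01
```

```bash
python3 look.py s14.png
```

```text
19.85 tip in chute mm [11.9 -0.7 23.7] F chute [-0.92 -0.58  0.52] 0.0098
```

View pics/s14.png

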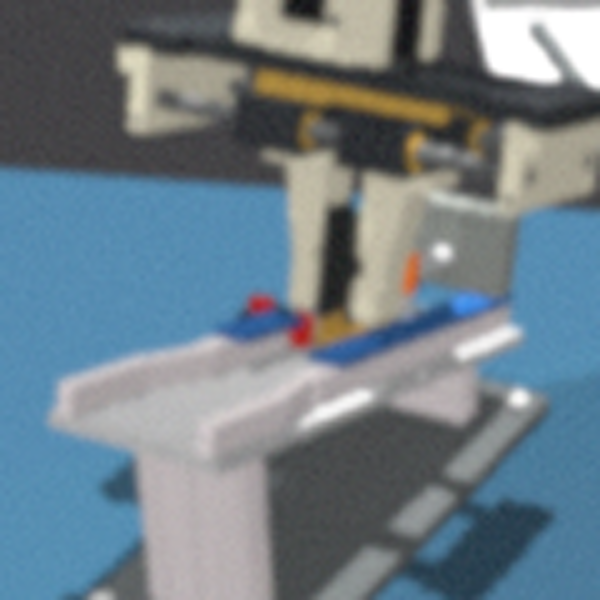

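>>> carry_out --moves "0.01 0.001 0 0 0 0 0; 0.01 0.002 0 0 0 0 0; 0.01 0.003 0 0 0 0 0; 0.01 0.004 0 0 0 0 0; 0.01 0.005 0 0 0 0 0; 0.01 0.006 0 0 0 0 0; 0.01 0.006 0 0 0 0 0"

```text
clock: 20.55
tool_pos: [0.5467, -0.1808, 0.2623]
orientation: [180.0, 16.0, -107.4]
force: [0.3, -0.3, -0.0]
opening: 0.0103
```

```bash
python3 look.py s15.png
```

```text
20.6 tip in chute mm [17.7 -0.4 23.8] F chute [-0.03  0.03 -0.12] 0.0102
```

>>> carry_out --moves "0.01 0.001 0 0 0 0 0; 0.01 0.002 0 0 0 0 0; 0.01 0.003 0 0 0 0 0; 0.01 0.004 0 0 0 0 0; 0.01 0.004 0 0 0 0 0"

```text
clock: 21.1
tool_pos: [0.5455, -0.1845, 0.2612]
orientation: [180.0, 16.0, -107.4]
force: [1.0, 0.8, -0.0]
opening: 0.0096
```

```bash
python3 look.py s16.png
```

```text
21.15 tip in chute mm [21.8 -0.5 23.8] F chute [ 0.51 -0.87 -0.21] 0.0103
```

View pics/s16.png

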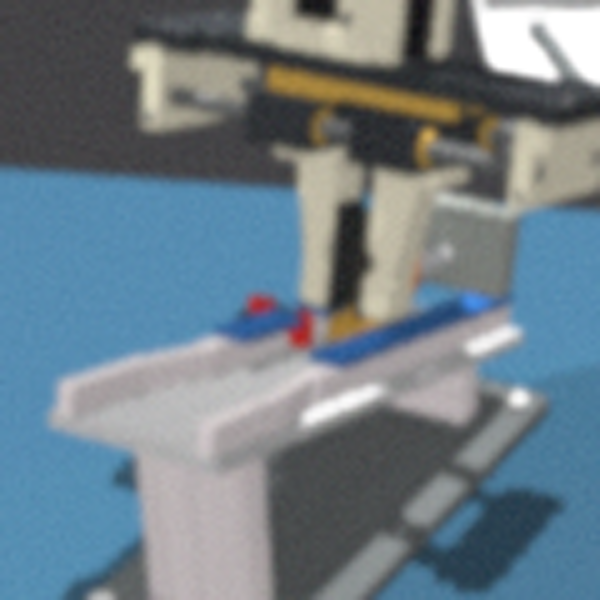

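The pawl has sprung out behind the flange, with its red tip at (251,166). From here I use small steps until I touch the stop.

>>> carry_out --moves "0.01 0.001 0 0 0 0 0; 0.01 0.002 0 0 0 0 0; 0.01 0.003 0 0 0 0 0; 0.01 0.003 0 0 0 0 0"

```text
clock: 21.55
tool_pos: [0.5446, -0.1873, 0.2603]
orientation: [180.0, 16.0, -107.4]
force: [-0.3, -0.4, 0.1]
opening: 0.0097
```

>>> carry_out --moves "0.01 0.001 0 0 0 0 0; 0.01 0.002 0 0 0 0 0; 0.01 0.002 0 0 0 0 0"

```text
clock: 21.85
tool_pos: [0.544, -0.1891, 0.2598]
orientation: [180.0, 16.0, -107.4]
force: [-0.1, 0.3, -0.3]
opening: 0.0096
```

>>> carry_out --moves "0.01 0.001 0 0 0 0 0; 0.01 0.002 0 0 0 0 0; 0.01 0.002 0 0 0 0 0"

```text
clock: 22.15
tool_pos: [0.5435, -0.1909, 0.2593]
orientation: [-180.0, 16.0, -107.4]
force: [0.4, -0.4, 0.3]
opening: 0.0098
```

>>> carry_out --moves "0.01 0.001 0 0 0 0 0; 0.01 0.002 0 0 0 0 0; 0.01 0.002 0 0 0 0 0"

```text
clock: 22.45
tool_pos: [0.543, -0.1926, 0.2587]
orientation: [-180.0, 16.1, -107.4]
force: [1.0, 2.2, -0.1]
opening: 0.0105
```

>>> carry_out --moves "0.01 0.001 0 0 0 0 0; 0.01 0.002 0 0 0 0 0; 0.01 0.002 0 0 0 0 0"

```text
clock: 22.75
tool_pos: [0.5426, -0.194, 0.2583]
orientation: [-180.0, 16.1, -107.4]
force: [1.6, 4.8, 1.1]
opening: 0.0101
```

```bash
python3 look.py s17.png
```

```text
22.8 tip in chute mm [32.  -0.3 23.8] F chute [-5.03  0.19 -0.09] 0.0104
```

View pics/s17.png

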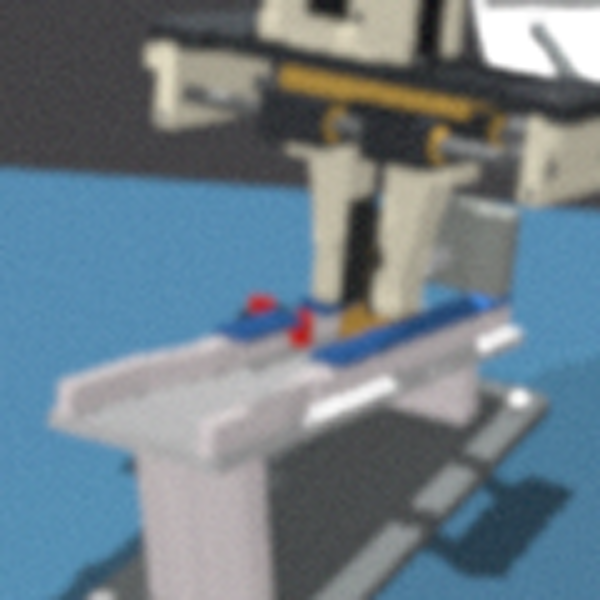

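The stop is touched at about 5 N. I add 0.5 mm at a time.

>>> carry_out --moves "0.01 0.0005 0 0 0 0 0; 0.01 0.0005 0 0 0 0 0; 0.01 0.0005 0 0 0 0 0"

```text
clock: 23.1
tool_pos: [0.5425, -0.1942, 0.2583]
orientation: [-180.0, 16.1, -107.4]
force: [0.9, 5.7, 3.1]
opening: 0.0099
```

```bash
python3 look.py s18.png
```

```text
23.15 tip in chute mm [32.1 -0.3 23.8] F chute [-6.52 -0.    1.57] 0.01
```

>>> carry_out --moves "0.01 0.0005 0 0 0 0 0; 0.01 0.0005 0 0 0 0 0"

```text
clock: 23.35
tool_pos: [0.5424, -0.1944, 0.2582]
orientation: [-180.0, 16.2, -107.4]
force: [3.0, 7.2, 3.8]
opening: 0.0099
```

```bash
python3 look.py s19.png;python3 look.py s19.png
```

```text
23.4 tip in chute mm [32.2 -0.3 23.8] F chute [-8.73 -0.32  1.1 ] 0.0099
23.45 tip in chute mm [32.2 -0.3 23.8] F chute [-9.02 -0.93  0.97] 0.01
```

The force is about 9 N, in the middle of the window, so I hold it there for a second.

>>> carry_out --moves "0.01 0 0 0 0 0 0; 0.01 0 0 0 0 0 0; 0.01 0 0 0 0 0 0; 0.01 0 0 0 0 0 0; 0.01 0 0 0 0 0 0; 0.01 0 0 0 0 0 0; 0.01 0 0 0 0 0 0; 0.01 0 0 0 0 0 0; 0.01 0 0 0 0 0 0; 0.01 0 0 0 0 0 0"

```text
clock: 24.45
tool_pos: [0.5425, -0.1944, 0.2582]
orientation: [-180.0, 16.1, -107.4]
force: [2.6, 8.8, 3.0]
opening: 0.0102
```

```bash
python3 look.py s20.png
```

```text
24.5 tip in chute mm [32.2 -0.3 23.8] F chute [-9.5  -0.74  0.49] 0.0101
```

>>> carry_out --moves "0.01 -0.0005 0 0 0 0 0; 0.01 -0.001 0 0 0 0 0; 0.01 -0.0015 0 0 0 0 0; 0.01 -0.002 0 0 0 0 0; 0.01 -0.0025 0 0 0 0 0; 0.01 -0.003 0 0 0 0 0; 0.01 -0.0035 0 0 0 0 0; 0.01 -0.004 0 0 0 0 0; 0.01 -0.0045 0 0 0 0 0; 0.01 -0.005 0 0 0 0 0; 0.01 -0.006 0 0 0 0 0; 0.01 -0.007 0 0 0 0 0; 0.01 -0.008 0 0 0 0 0; 0.01 -0.01 0 0 0 0 0; 0.01 -0.013 0 0 0 0 0; 0.01 -0.016 0 0 0 0 0; 0.01 -0.02 0 0 0 0 0; 0.01 -0.02 0 0 0 0 0"

```text
clock: 26.3
tool_pos: [0.548, -0.1765, 0.2637]
orientation: [-180.0, 16.0, -107.4]
force: [-1.3, -0.1, -0.2]
opening: 0.0101
```

```bash
python3 look.py s21.png
```

```text
26.35 tip in chute mm [13.2 -0.3 23.9] F chute [-0.48 -0.58 -0.08] 0.0101
```

View pics/s21.png

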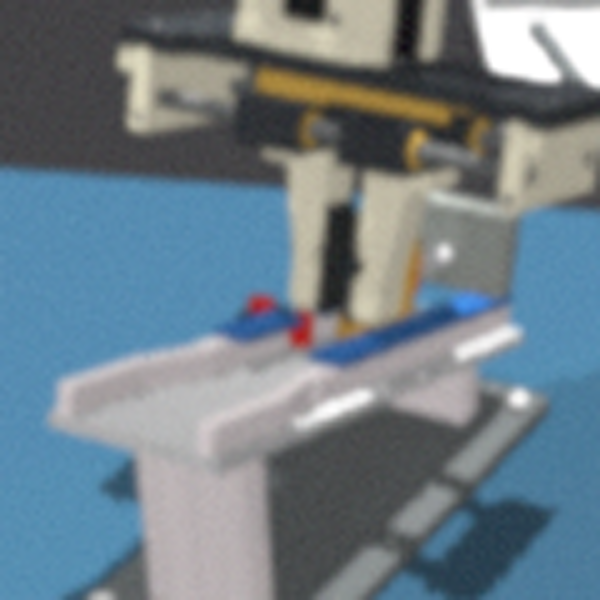

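>>> carry_out --moves "0.01 -0.004 0 -0.01 0 0 0; 0.01 -0.008 0 -0.03 0 0 0; 0.01 -0.01 0 -0.05 0 0 0; 0.01 -0.02 0 -0.07 0 0 0; 0.01 -0.04 0 -0.1 0 0 0; 0.01 -0.07 0 -0.13 0 0 0; 0.01 -0.1 0 -0.15 0 0 0; 0.01 -0.13 0 -0.15 0 0 0; 0.01 -0.16 0 -0.15 0 0 0; 0.01 -0.19 0 -0.15 0 0 0; 0.01 -0.22 0 -0.15 0 0 0; 0.01 -0.25 0 -0.15 0 0 0; 0.01 -0.28 0 -0.15 0 0 0; 0.01 -0.31 0 -0.15 0 0 0; 0.01 -0.34 0 -0.15 0 0 0; 0.01 -0.36 0 -0.15 0 0 0; 0.01 -0.36 0 -0.15 0 0 0; 0.01 -0.36 0 -0.15 0 0 0"

```text
clock: 28.15
tool_pos: [0.6388, 0.1136, 0.5071]
orientation: [180.0, 16.0, -107.4]
force: [0.2, 0.9, 0.4]
opening: 0.0102
```

```bash
python3 look.py s22.png
python3 - <<'E'
from h import *
a=ctrl.snapshot("top");b=ctrl.snapshot("side");save(a,'top22.png');save(b,'side22.png')
E
```

```text
28.2 tip in chute mm [-3.458e+02 -2.000e-01  1.738e+02] F chute [-0.17 -0.44 -0.93] 0.0101
```

View pics/s22.png

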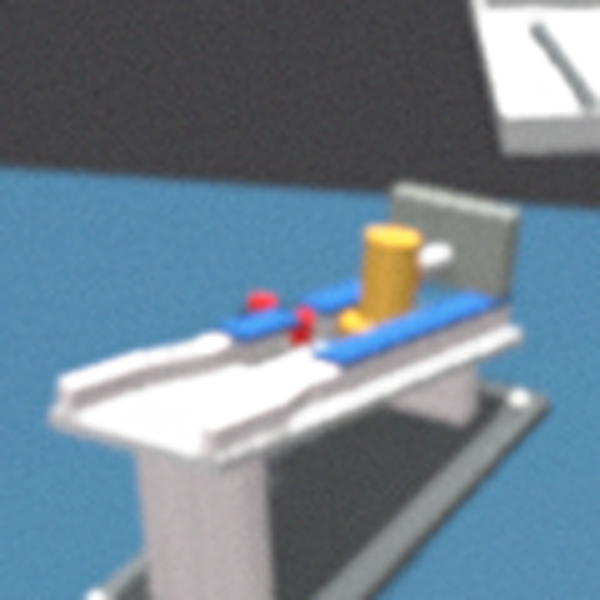

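View pics/top22.png

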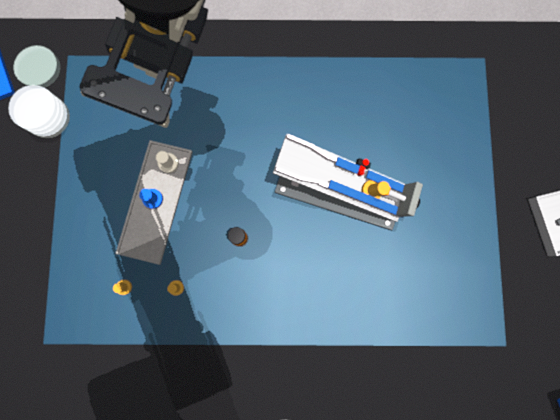

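View pics/side22.png

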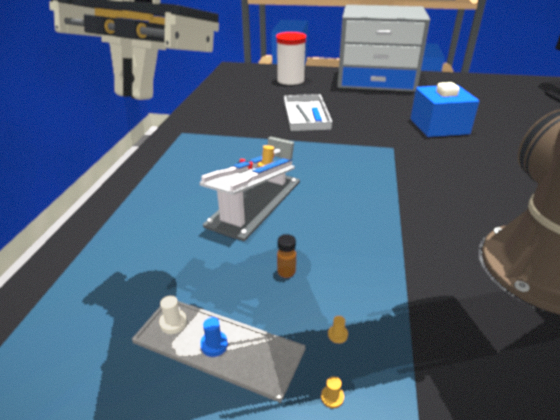

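Run:
```python
from plan import *
im=cv2.imread('pics/top22.png')[145:225,335:430];cv2.imwrite('pics/t22z.png',cv2.resize(im,None,fx=7,fy=7,interpolation=cv2.INTER_CUBIC))
a,b=pickle.load(open('p0.pkl','rb'))
# puck top-centre pixel -> chute x, floor dz 4mm
c,d=ray(a,(383,188.5));d=CR.T@d;c=CR.T@(c-Ct);print((c+d*(.052-c[2])/d[2])*1e3)
```

```text
[50.51626531 -3.20900316 52.        ]
```

View pics/t22z.png

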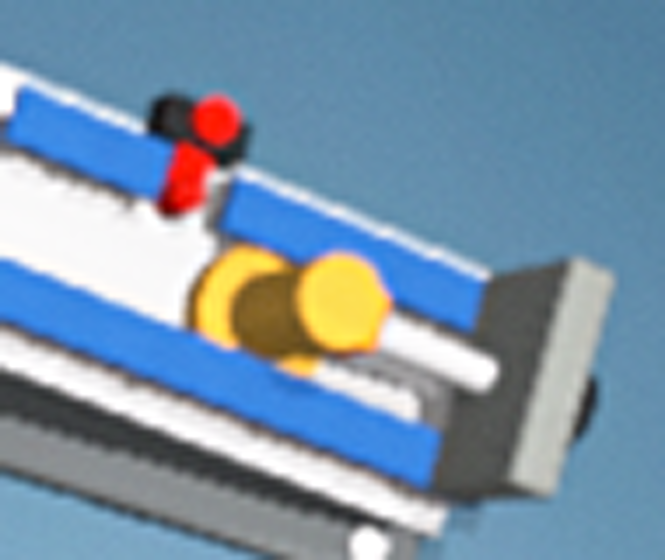

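```bash
python3 -c "
from plant import ctrl
print(ctrl.get_obs()['clock'],ctrl.close_job())"
```

```text
the job is handed in; nothing more can be done
28.3 None
```

I handed the job in at 28.3 s. The brass puck is past the pawl and, as far as the pictures can show, resting against the orange stop pin.

**What I did:** I took the brass puck from the tray and laid it flat in the upper bay, touching down at about 4 N. I let go and checked in a picture that it stood flat. Then I pushed the stem from behind with nearly closed fingers:
- **Pawl:** it resisted with about 3–4 N in the readings between steps, then sprang back behind the flange.
- **Stop:** first touch came with the puck's centre at about chute x = 50 mm. I raised the force to between 8.7 and 9.5 N and held it for over 1 s.

I then backed off slowly and lifted clear.

**Last checks:**
- **Puck:** it stands in the slot against the pad, with its centre at about x = 50.5 mm, which matches where it first touched.
- **Rest of the scene:** the pawl tip is out behind the flange. The blue and white pucks, the jar and the small look-alikes appear where they were. The gripper touches nothing.

**What disagreed or could not be confirmed:**
- **Chute height:** the touchdown in the bay showed the chute floor about 4 mm higher than my camera fit, so I corrected the heights for it.
- **Contact at the pad:** the stem hides the contact face from above, so a gap under about 1 mm could not be ruled out by eye.

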